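# Demagnetise a compass pot and hold it level while its needle settles

## Task

Take the compass pot off the brass turntable and, keeping hold of it, press it down on the middle of the demagnetiser's sprung plate until the plate is fully down, for about a second. Then lift it straight up and hold it still and level above the plate, at least 10 cm clear, for three seconds while its needle settles, and finish there, still holding it in the air. Keep the pot upright throughout and leave the other things on the table where they are.

Things in the scene. Friction and masses are not known exactly. Their poses are not given: they have to be found in the camera images.
- pot_center (a point): Compass pot on the turntable: upright grey drum, 48 mm across, 56 mm tall, about 0.25 kg; point at its centre, 28 mm above its underside. Grip it across the two flat black cheeks facing its own +y and -y: 52 mm over both, 30 mm wide, 6 to 48 mm above the underside. Two brass sight lugs, 8 mm wide, stick out along its x to 33 mm from the axis, 36 to 52 mm up. Its z points up
- turntable: Round brass turntable with a knurled rim, 150 mm across, flat top 25 mm above the table, locked and fixed. Origin at the centre of its underside, on the table
- demag: Demagnetiser: a grey box 120 mm (its x) by 110 mm (its y) with its top 34 mm above the table (a thin flat black ring on it reaches 37 mm), fixed, carrying a round sprung plate above its centre. Origin at the centre of its underside, on the table
- plate_top (a point): Centre of the upper face of the demagnetiser's sprung aluminium plate, a disc 84 mm across and 5 mm thick; 52 mm above the table when the plate is up. Moves down with the plate
- plate (a joint): How far the sprung plate is pressed down, in m: 0 up, 0.010 fully down against its stop. A spring lifts it: about 2.5 N starts it, about 9 N holds it fully down. It springs back up when released; the pot's weight alone does not press it fully down
- compass_center (a point): Bystander, loose: clear acrylic baseplate compass, 120 x 60 mm, 14 mm tall, lying flat; point at its centre 6.5 mm up
- magnet_center (a point): Bystander, loose: squat bronze reference magnet, a stepped round, 48 mm across, 30 mm tall; point on its axis 15 mm up
- bar_center (a point): Bystander, loose: red aluminium sighting bar, 180 x 22 mm along its x, 12 mm thick with an upright vane near each end to 34 mm; point at its middle 6 mm up
- slate1_center (a point): Bystander, loose: smooth grey slate block 70 x 45 x 30 mm tall; point at its centre
- slate2_center (a point): Bystander, loose: a second slate block of the same size; point at its centre
- spare_center (a point): Bystander, loose: plain round metal tin 44 mm across, 34 mm tall with a black lid, no cheeks or lugs, standing on the table; point at its centre

How it is judged:
By the outcome, as a careful person would: the job done as asked, in the order asked, and still so for the second after the job is handed in, while the arm keeps its last pose, push and grip.
It also fails if it takes over 51 s, if anything falls off the work surface, if the arm or the gripper's body presses on something with over 40 N, if the wrist force passes 120 N, or if a joint passes its speed limit or range.

## Robot

A 7-joint arm with a two-finger parallel gripper is mounted at the origin on the work surface. World frame = base frame: x ahead of the robot, y to its left, z up, the work surface at z = 0. Lengths are in m, angles in degrees, forces in N, time in s.
With the tool pointing down it reaches from about 0.425 to 0.875 m from the base axis. Payload 4.7 kg.
Tool frame: the origin (TCP) lies on the centre line of the jaws, within the pads' length; the fingertips stand ahead of it and the grasp point (between the pads) lies 2 mm behind it (env.tip_reach is the x of the fingertips in the tool frame, in m); x points along the fingers, z is the direction in which the jaws open and shut, and the axes are right-handed (so a half turn about x gives the same grasp; the last joint's range is limited). The gripper opens to 87 mm and grips with 3 to 60 N. Pads are 19 mm wide; open, the fingers measure 117 mm over their backs; the gripper's body (75 mm by 190 mm) begins 51 mm behind the grasp point.
Start: joints at [-65.598, 18.392, -4.016, 83.108, 1.295, 78.541, -3.26], TCP at [0.26, 0.596, 0.24] pointing down, gripper open.
Joint ranges: [-163.93, 163.93], [-17.29, 119.83], [-79.2, 71.16], [3.27, 140.29], [-89.18, 269.18], [5.43, 117.66], [-154.24, 154.24]. Speed limits (degrees/s): [147.25, 147.25, 180, 180, 180, 180, 180].

## Interface

Orientations are given as [roll, pitch, yaw] about the fixed x, y, z axes, in that order (R = Rz(yaw) Ry(pitch) Rx(roll)).
In Python, from cell import telemetry, optics, env, models gives the robot as it stands.
- The arm moves only by the shell command python3 -m pendant 'ROWS' [FORCE]. ROWS is JSON, a list of rows, each a list of 3 entries, a list of its own where there are three numbers: the finger opening in mm, from 0 to 87, then the shift along the tool's x, y, z in mm, then the turn, a rotation vector about the tool's x, y, z in rad. A call has 1 to 10 rows; each row is the pose to reach, as a shift and turn from the pose commanded when the call began, along the tool's axes at that moment; what a row does not reach only later rows make up. A row lasts 1/12 s, in which the tool goes at most 41.7 mm and 7.16 degrees, less where a joint would pass 70% of its speed; a pose out of reach is approached as far as the arm can. A call with a gripper value outside its range is refused whole. The fingers move at their own pace and stop on an object; FORCE is the grip in N (left out, the last holds). Time passes only in rows, so rows that repeat a pose let the fingers close. It gives the time, the measured TCP pose, the force and the opening at its end, in the units of the state.
- telemetry.get_obs(): the state, without advancing time (a new reading comes with each control period).
- optics.read_camera(name): name is "side" or "top"; returns a dict with "image" (400x640x3 uint8, blue, green, red), "range_z" (400x640 float32, m along the optical axis (not along the pixel's ray), 0 where there is no reading), "fx", "fy", "cx", "cy" (pixels), "k1" (the pictures are not rectified: a ray, as slopes to the right and down, at radius r is drawn at 1 + k1 r^2 times it, then the intrinsics apply), "cam_to_world" (4x4, takes a point from camera to world coordinates). Camera axes: x right, y up, looking along -z (the intrinsics and any distortion apply to the point x, -y, -z); pixel columns grow to the right and rows downward; lengths in m; the calibration is good to about 2 mm. A picture is of the moment at which its call begins.
- env.sign_off(): hands the job in, once; it reports no verdict.
Trained networks look in the newest picture that a camera, given by its name, has taken for a name from the list of things; names that differ only in an ending like _2 or _b are one class to them, and where a whole thing is asked for, a point or a joint stands for the part that bears it (a point fixed in the world has none). Each returns a list of dicts, best first, with "confidence" (0 to 1); they miss things now and then, are a little off and sometimes report something else, mostly with a low value. They report only what shows in the picture. A call takes as long as a camera call.
- models.masks_of(camera, label): "pixels" (400x640 bool, what is visible of it) and "extent" ([left, top, right, bottom] as shares, 0 to 1, of the picture: columns of its width, rows of its height, round what is visible of it).
- models.landmark_of(camera, label): "centre" ([row, column] as shares, 0 to 1, of the picture: columns of its width, rows of its height: a listed point, or the origin of a listed thing).
The state is a dict: "time_s": time; "qpos": joint angles; "joint_velocities": joint speeds; "effort": joint torques, N m; "tool_pos": TCP position; "tool_rot": TCP orientation; "force": force on the tool from outside, world axes, zero at the start; "wrist_torque": the same for the moment, N m; "grip_width": finger opening in m.
Only numpy, scipy, OpenCV 4.12 (cv2) and the standard library are available. Lean on these libraries where they do the work, as an engineer would, in place of code of your own. Each camera call takes 0.05 s, during which the arm holds its last target.

## Working session

There is one attempt and no reset: what is moved stays moved. The work goes in short steps, Python scripts to look and compute and a shell command to move; the robot and the scene stay as the last step left them, time stands still between calls to the robot, and variables do not carry over. Pictures are saved under pics/ and viewed, and the job is handed in when it is done.

```bash
ls; mkdir -p pics; cat > h.py <<'E'
import numpy as np, cv2
from scipy.spatial.transform import Rotation as R
from cell import telemetry, optics, env, models
def ray(c,px):  # px: Nx2 (col,row) -> slopes right,down
    K=np.array([[c['fx'],0,c['cx']],[0,c['fy'],c['cy']],[0,0,1.]])
    return cv2.undistortPoints(np.array(px,float).reshape(-1,1,2),K,np.array([c['k1'],0,0,0.])).reshape(-1,2)
def world(c,px,d):
    s=ray(c,px); d=np.array(d,float).reshape(-1)
    P=np.stack([s[:,0]*d,-s[:,1]*d,-d,np.ones_like(d)],1)
    return (P@np.array(c['cam_to_world']).T)[:,:3]
def onz(c,px,z):
    M=np.array(c['cam_to_world']); s=ray(c,px)
    D=np.stack([s[:,0],-s[:,1],-np.ones(len(s))],1)@M[:3,:3].T
    return M[:3,3]+D*((z-M[2,3])/D[:,2])[:,None]
def maskpts(c,m):
    v,u=np.nonzero(m&(c['range_z']>0)); return world(c,np.stack([u,v],1),c['range_z'][v,u])
E
python3 - <<'E'
from h import *
o=telemetry.get_obs(); print({k:np.round(v,3).tolist() for k,v in o.items()}, env.tip_reach)
for n in ['side','top']:
    c=optics.read_camera(n); cv2.imwrite(f'pics/{n}0.png',c['image'])
    print(n,np.round(c['cam_to_world'],3).tolist())
    for l in ['pot_center','plate_top','turntable','demag','compass_center','magnet_center','bar_center','slate1_center','spare_center']:
        for r in models.landmark_of(n,l)[:2]:
            px=[r['centre'][1]*640,r['centre'][0]*400]
            z={'pot_center':.053,'plate_top':.052}.get(l,.0 if l in('turntable','demag') else .012)
            print(l,round(r['confidence'],2),np.round(px,1),onz(c,[px],z).round(3)[0])
E
```

```text
pics
{'time_s': 0.0, 'qpos': [-65.599, 18.439, -4.013, 83.175, 1.293, 78.541, -3.261], 'joint_velocities': [-0.058, 0.03, -0.07, 0.021, -0.125, -0.017, 0.09], 'effort': [-0.001, -49.129, -0.404, -31.254, -0.064, 0.044, 0.0], 'tool_pos': [0.26, 0.595, 0.238], 'tool_rot': [-177.649, 89.89, -111.245], 'force': [-0.758, 0.263, 0.254], 'wrist_torque': [0.019, 0.038, 0.027], 'grip_width': 0.087} 0.017
side [[-0.961, 0.218, -0.17, 0.4], [-0.276, -0.712, 0.645, 0.596], [0.019, 0.667, 0.745, 0.791], [0.0, 0.0, 0.0, 1.0]]
pot_center 0.93 [350.1 143.9] [ 0.514 -0.264  0.053]
plate_top 0.82 [325.6 275.2] [0.472 0.19  0.052]
turntable 0.93 [346.  163.4] [ 0.515 -0.231  0.   ]
demag 0.74 [326.9 288.6] [0.465 0.195 0.   ]
compass_center 0.87 [375.4 125.2] [ 0.458 -0.433  0.012]
magnet_center 0.58 [301.1 372.3] [0.467 0.394 0.012]
bar_center 0.78 [325.1 215.3] [ 0.523 -0.006  0.012]
slate1_center 0.77 [266.5 153. ] [ 0.761 -0.191  0.012]
spare_center 0.81 [220.7 250.1] [0.743 0.176 0.012]
top [[0.009, 0.991, -0.131, 0.451], [-0.999, 0.013, 0.031, -0.011], [0.032, 0.13, 0.991, 1.117], [0.0, 0.0, 0.0, 1.0]]
pot_center 0.73 [388.3 221.6] [ 0.538 -0.243  0.053]
pot_center 0.33 [237.5 245.1] [0.467 0.187 0.053]
plate_top 0.6 [238.9 243. ] [0.473 0.183 0.052]
turntable 0.86 [379.9 228.5] [ 0.521 -0.229  0.   ]
demag 0.78 [239.2 244.2] [0.47  0.192 0.   ]
compass_center 0.73 [448.8 256.1] [ 0.441 -0.432  0.012]
magnet_center 0.72 [168.1 240.6] [0.478 0.396 0.012]
bar_center 0.95 [305.5 223.8] [ 0.532 -0.004  0.012]
bar_center 0.66 [238.8 241.4] [0.478 0.191 0.012]
slate1_center 0.81 [370.6 153.5] [ 0.75  -0.2    0.012]
spare_center 0.55 [244.9 153.4] [0.744 0.182 0.012]
spare_center 0.36 [390.4 222.5] [ 0.539 -0.258  0.012]
```

View pics/side0.png

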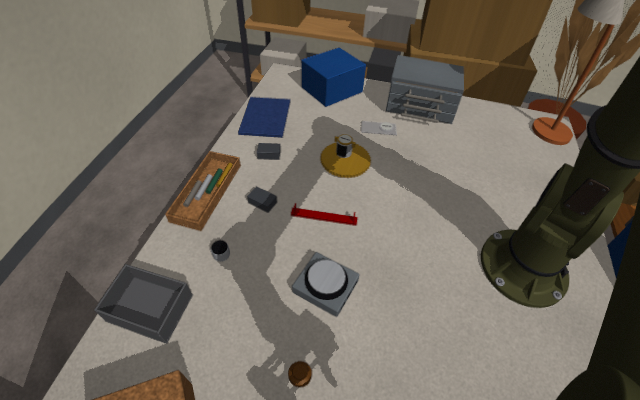

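View pics/top0.png

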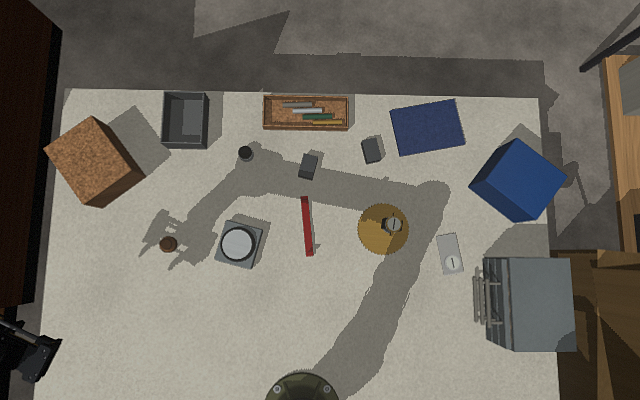

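```bash
python3 - <<'E'
from h import *
for n,(x0,y0,x1,y1) in {'side':(300,100,400,200),'top':(330,180,430,270)}.items():
    c=optics.read_camera(n)
    cv2.imwrite(f'pics/{n}_crop0.png',cv2.resize(c['image'][y0:y1,x0:x1],None,fx=6,fy=6,interpolation=cv2.INTER_CUBIC))
    m=models.masks_of(n,'pot_center')[0]; print(n,m['confidence'],m['extent'])
    P=maskpts(c,m['pixels']); print(len(P))
    T=P[(P[:,2]>.075)&(P[:,2]<.086)]
    print('top pts',len(T),T.min(0).round(4),T.max(0).round(4),T.mean(0).round(4), 'circle',cv2.minEnclosingCircle(T[:,:2].astype(np.float32)))
    m=models.masks_of(n,'plate_top')[0]; P=maskpts(c,m['pixels']); T=P[abs(P[:,2]-.052)<.006]
    print('plate',m['confidence'],len(T),T.min(0).round(4),T.max(0).round(4),np.median(T,0).round(4),cv2.minEnclosingCircle(T[:,:2].astype(np.float32)))
E
```

```text
side 0.54 [0.5309, 0.3252, 0.552, 0.3885]
361
top pts 140 [ 0.5031 -0.2755  0.0755] [ 0.5602 -0.2252  0.0829] [ 0.5311 -0.2483  0.0792] circle ((0.531653642654419, -0.24821743369102478), 0.028999339789152145)
plate 0.72 945 [0.4302 0.1493 0.0464] [0.5109 0.2321 0.0557] [0.4702 0.1921 0.0516] ((0.47119373083114624, 0.1904604583978653), 0.04200397804379463)Traceback (most recent call last):
  File "<stdin>", line 5, in <module>
IndexError: list index out of range
```

View crops.

The side view shows the pot at about (345,146) on the turntable, off its centre, and the demagnetiser plate at (326,277). The bar at (325,215) lies between them. The top view agrees, with the pot at (393,224) and the plate at (238,244).

```bash
python3 - <<'E'
from h import *
n='top';x0,y0,x1,y1=350,190,430,260
c=optics.read_camera(n)
cv2.imwrite(f'pics/{n}_crop0.png',cv2.resize(c['image'][y0:y1,x0:x1],None,fx=8,fy=8,interpolation=cv2.INTER_CUBIC))
d=c['range_z'];v,u=np.mgrid[190:260,350:430];u=u.ravel();v=v.ravel();P=world(c,np.stack([u,v],1),d[v,u])
T=P[(P[:,2]>.072)&(P[:,2]<.09)]; print(len(T),T.min(0).round(4),T.max(0).round(4),T.mean(0).round(4),cv2.minEnclosingCircle(T[:,:2].astype(np.float32)))
E
```

```text
256 [ 0.4985 -0.2778  0.072 ] [ 0.561  -0.2257  0.0853] [ 0.5294 -0.2498  0.079 ] ((0.5298915505409241, -0.2515430152416229), 0.032438796013593674)
```

View pics/side_crop0.png

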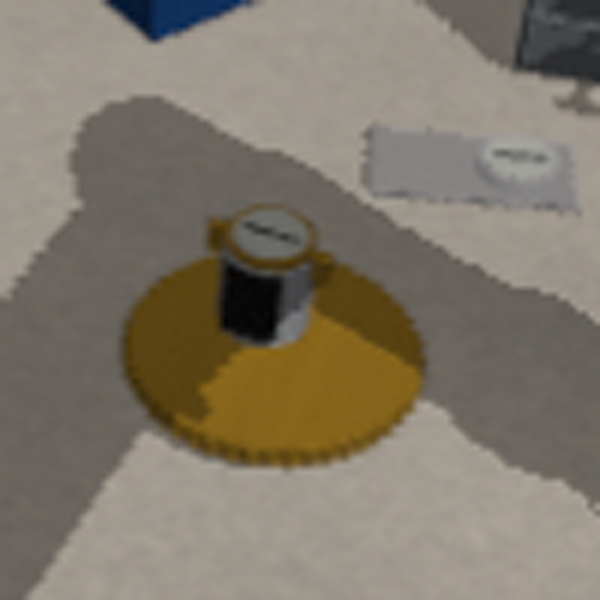

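View pics/top_crop0.png

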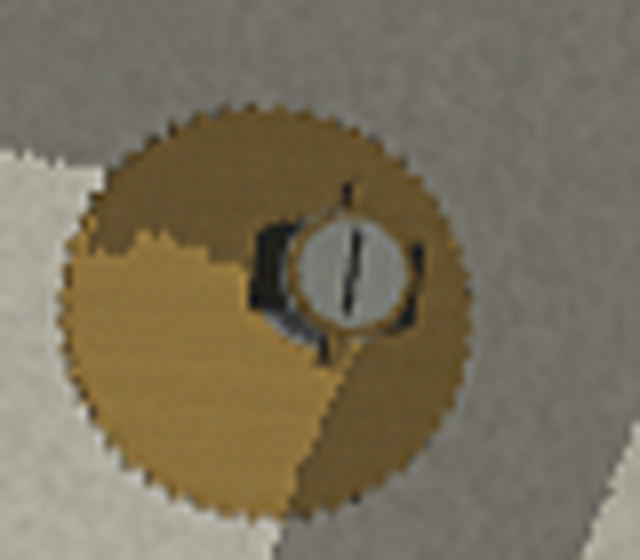

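In the crops, the black cheeks face the demagnetiser and the compass. The brass lugs are at about (216,236) and (323,264) in the side crop, and (347,190) and (340,350) in the top crop.

```bash
python3 - <<'E'
from h import *
s=optics.read_camera('side');t=optics.read_camera('top')
for c,pts in ((s,np.array([[209,236],[331,264]])/6+[300,100]),(t,np.array([[347,183],[338,360]])/8+[350,190])):
    P=onz(c,pts,.025+.046); d=P[0]-P[1]; print(P.round(4).tolist(),P.mean(0).round(4),np.linalg.norm(d),np.degrees(np.arctan2(d[1],d[0])))
# depth: lug points and top disc
for c,b in((s,(325,125,365,165)),(t,(370,200,410,245))):
    v,u=np.mgrid[b[1]:b[3],b[0]:b[2]];u=u.ravel();v=v.ravel();P=world(c,np.stack([u,v],1),c['range_z'][v,u])
    T=P[P[:,2]>.066]; r=cv2.minAreaRect(T[:,:2].astype(np.float32)); print(r, T[:,2].max())
    T=P[P[:,2]>.077]; print('disc',len(T),T[:,:2].mean(0),(T[:,:2].max(0)+T[:,:2].min(0))/2,np.median(T[:,2]))
    col=c['image'][v,u].astype(int); dark=(col.max(1)<45)&(P[:,2]>.027)&(P[:,2]<.076)
    D=P[dark]; print('dark',len(D),D.mean(0) if len(D) else 0)
    if len(D)>10:
        # cheek normal
        e=D[:,:2]-D[:,:2].mean(0);w,V=np.linalg.eigh(e.T@e);print('cheek dir',np.degrees(np.arctan2(V[1,1],V[0,1])), np.sqrt(w/len(D)))
# side-view plate etc.
m=models.masks_of('top','plate_top'); print([x['confidence'] for x in m])
v,u=np.mgrid[215:275,205:275];u=u.ravel();v=v.ravel();P=world(t,np.stack([u,v],1),t['range_z'][v,u]);T=P[(P[:,2]>.047)&(P[:,2]<.06)]
print('plate top cam',len(T),T[:,:2].mean(0),(T.max(0)+T.min(0))/2,T.max(0)-T.min(0),np.median(T[:,2]))
o=telemetry.get_obs();print(o['tool_pos'],R.from_euler('xyz',o['tool_rot'],degrees=True).as_matrix().round(3))
E
```

```text
[[0.5596, -0.2495, 0.071], [0.4966, -0.247, 0.071]] [ 0.5281 -0.2483  0.071 ] 0.0630741660100777 -2.3197000694014456
[[0.5617, -0.2538, 0.071], [0.4989, -0.2495, 0.071]] [ 0.5303 -0.2517  0.071 ] 0.06292695889312966 -3.8833847426708332
((0.4531145989894867, 0.15764838457107544), (0.06109248101711273, 0.8815552592277527), 10.914037704467773) 0.7913858150786709
disc 127 [ 0.52079428 -0.18284603] [0.47994522 0.16219653] 0.07973489393752542
dark 103 [ 0.53291501 -0.22584074  0.05469608]
cheek dir 173.1493054389799 [0.00218393 0.0088233 ]
((0.4842880964279175, -0.14984707534313202), (0.054916851222515106, 0.2794222831726074), 24.495222091674805) 1.1165506673652663
disc 207 [ 0.52837693 -0.24475218] [ 0.50600823 -0.14203352] 0.08024948525079534
dark 48 [ 0.53206889 -0.23647816  0.06296517]
cheek dir 78.04257498643268 [0.01211815 0.01864835]
[0.82]
plate top cam 684 [0.46987214 0.18978234] [0.47011748 0.18972509 0.0520896 ] [0.07912245 0.08221851 0.00974555] 0.05165998381488035
[0.26017646 0.59567576 0.23959998] [[ 0.    -0.916  0.4  ]
 [ 0.     0.4    0.916]
 [-1.    -0.     0.   ]]
```

```bash
python3 -m pendant '[[87,[0,-20,-12],[-0.03,0,0]],[87,[0,-55,-34],[-0.06,0,0]],[87,[0,-90,-55],[-0.1,0,0]],[87,[0,-125,-77],[-0.14,0,0]],[87,[0,-160,-99],[-0.18,0,0]],[87,[0,-195,-120],[-0.22,0,0]],[87,[0,-230,-142],[-0.26,0,0]],[87,[0,-265,-164],[-0.3,0,0]],[87,[0,-300,-185],[-0.32,0,0]],[87,[0,-335,-207],[-0.333,0,0]]]' 40
python3 - <<'E'
from h import *
o=telemetry.get_obs();M=R.from_euler('xyz',o['tool_rot'],degrees=True).as_matrix();print(o['tool_pos'],M.round(3),o['qpos'])
print(M.T@(np.array([.53,-.25,.16])-o['tool_pos'])*1000)
E
```

```text
time_s: 2.28
tool_pos: [0.4852, 0.2702, 0.24]
tool_rot: [-40.9, 89.9, 44.6]
force: [0.1, 0.1, -0.1]
grip_width: 0.0873
[0.48521105 0.2701995  0.23996837] [[ 0.001 -0.997  0.078]
 [ 0.001  0.078  0.997]
 [-1.    -0.001  0.001]] [-39.75952651   6.71650137   8.61072349  97.18666555  -1.04782436
  76.11598576  54.59681039]
[  79.62062042  -84.93069824 -515.22407101]
```

```bash
python3 -m pendant '[[87,[0,-4,-25],[0,0,0]],[87,[0,-10,-62],[0,0,0]],[87,[0,-17,-100],[0,0,0]],[87,[0,-23,-138],[0,0,0]],[87,[0,-29,-176],[0,0,0]],[87,[0,-35,-214],[0,0,0]],[87,[0,-41,-252],[0,0,0]],[87,[0,-47,-290],[0,0,0]],[87,[0,-53,-325],[0,0,0]],[87,[0,-59,-355],[0,0,0]]]'
python3 - <<'E'
from h import *
o=telemetry.get_obs();M=R.from_euler('xyz',o['tool_rot'],degrees=True).as_matrix();print(o['tool_pos'],M.round(3),o['qpos'])
print(M.T@(np.array([.53,-.25,.16])-o['tool_pos'])*1000)
E
```

```text
time_s: 3.12
tool_pos: [0.5149, -0.0897, 0.2401]
tool_rot: [-93.3, 89.9, -8.0]
force: [0.5, -0.2, -0.9]
grip_width: 0.0868
[ 0.51492559 -0.08971284  0.2400539 ] [[ 0.001 -0.997  0.081]
 [-0.     0.081  0.997]
 [-1.    -0.001 -0.   ]] [-19.25376861   2.38180959  27.14542429 102.02372631  -1.12063057
  75.79325537  93.51822339]
[  80.09654312  -27.86387226 -158.5433228 ]
```

```bash
python3 -m pendant '[[87,[10,-4,-30],[0,0,0]],[87,[25,-10,-62],[0,0,0]],[87,[40,-15,-94],[0,0,0]],[87,[55,-20,-126],[0,0,0]],[87,[65,-23,-150],[0,0,0]],[87,[72,-26,-160],[0,0,0]],[87,[72,-26,-160],[0,0,0]],[87,[72,-26,-160],[0,0,0]]]'
python3 - <<'E'
from h import *
o=telemetry.get_obs();M=R.from_euler('xyz',o['tool_rot'],degrees=True).as_matrix();print(o['tool_pos'],M.round(4),o['qpos'])
print(M.T@(np.array([.53,-.25,.051])-o['tool_pos'])*1000)
for n,(x0,y0,x1,y1) in {'side':(280,60,400,180),'top':(330,160,430,260)}.items():
    c=optics.read_camera(n)
    cv2.imwrite(f'pics/{n}_crop1.png',cv2.resize(c['image'][y0:y1,x0:x1],None,fx=5,fy=5,interpolation=cv2.INTER_CUBIC))
E
```

```text
time_s: 3.78
tool_pos: [0.5287, -0.2473, 0.1673]
tool_rot: [36.4, 89.9, 121.9]
force: [0.1, 0.7, -0.4]
grip_width: 0.0869
[ 0.52871538 -0.24728755  0.16733437] [[-6.000e-04 -9.969e-01  7.880e-02]
 [ 1.000e-03  7.880e-02  9.969e-01]
 [-1.000e+00  7.000e-04  1.000e-03]] [ -6.84373813  14.43604369  34.15535651  99.32776492  -8.66601683
  68.92826411 115.08697512]
[116.33064515  -1.57865589  -2.716867  ]
```

View pics/side_crop1.png

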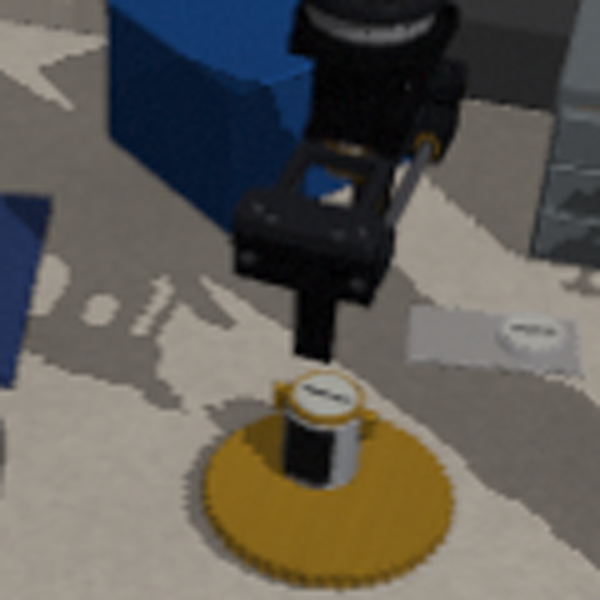

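View pics/top_crop1.png

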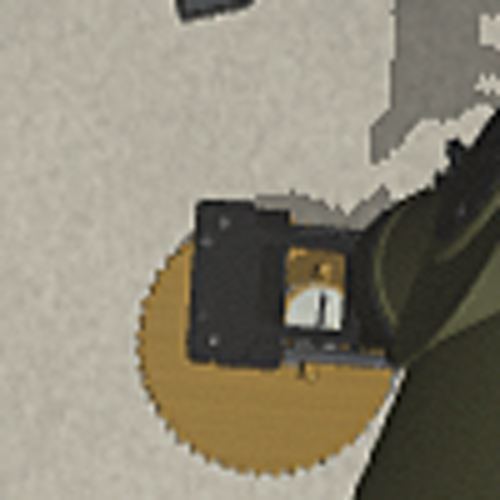

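The side crop shows the jaws straight above the pot and lined up with the cheeks. I'll descend.

```bash
python3 -m pendant '[[87,[15,-1,-1],[0,0,0]],[87,[35,-1.5,-2.5],[0,0,0]],[87,[55,-1.5,-2.5],[0,0,0]],[87,[75,-1.5,-2.5],[0,0,0]],[87,[90,-1.5,-2.5],[0,0,0]],[87,[102,-1.5,-2.5],[0,0,0]],[87,[110,-1.5,-2.5],[0,0,0]],[87,[116,-1.5,-2.5],[0,0,0]],[87,[116,-1.5,-2.5],[0,0,0]],[87,[116,-1.5,-2.5],[0,0,0]]]'
python3 - <<'E'
from h import *
o=telemetry.get_obs();M=R.from_euler('xyz',o['tool_rot'],degrees=True).as_matrix();print(o['tool_pos'],M.round(4))
for n,(x0,y0,x1,y1) in {'side':(280,80,400,200)}.items():
    c=optics.read_camera(n)
    cv2.imwrite(f'pics/{n}_crop2.png',cv2.resize(c['image'][y0:y1,x0:x1],None,fx=5,fy=5,interpolation=cv2.INTER_CUBIC))
E
```

```text
time_s: 4.72
tool_pos: [0.5303, -0.2507, 0.0521]
tool_rot: [-89.4, 90.0, -3.9]
force: [0.3, 0.6, 0.4]
grip_width: 0.0869
[ 0.53032169 -0.25069395  0.0520679 ] [[ 8.000e-04 -9.969e-01  7.840e-02]
 [-1.000e-04  7.840e-02  9.969e-01]
 [-1.000e+00 -8.000e-04  0.000e+00]]
```

View pics/side_crop2.png

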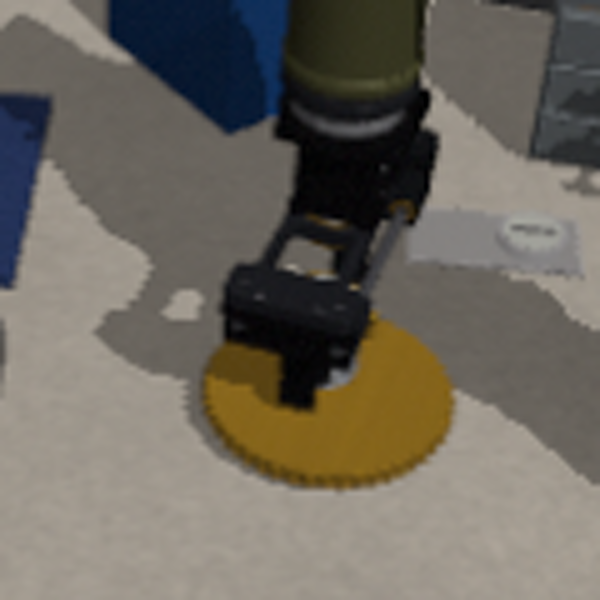

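```bash
python3 -m pendant '[[70,[0,0,0],[0,0,0]],[60,[0,0,0],[0,0,0]],[56,[0,0,0],[0,0,0]],[52,[0,0,0],[0,0,0]],[48,[0,0,0],[0,0,0]],[45,[0,0,0],[0,0,0]],[45,[0,0,0],[0,0,0]],[45,[0,0,0],[0,0,0]]]' 10
python3 -m pendant '[[40,[0,0,0],[0,0,0]],[40,[0,0,0],[0,0,0]],[40,[0,0,0],[0,0,0]],[40,[0,0,0],[0,0,0]]]' 40
python3 -m pendant '[[40,[-3,0,0],[0,0,0]],[40,[-8,0,0],[0,0,0]],[40,[-15,0,0],[0,0,0]],[40,[-25,0,0],[0,0,0]],[40,[-40,0,0],[0,0,0]],[40,[-60,0,0],[0,0,0]],[40,[-80,0,0],[0,0,0]],[40,[-100,0,0],[0,0,0]],[40,[-110,0,0],[0,0,0]],[40,[-110,0,0],[0,0,0]]]'
python3 - <<'E'
from h import *
o=telemetry.get_obs();M=R.from_euler('xyz',o['tool_rot'],degrees=True).as_matrix();print(o['tool_pos'],M.round(4),o['force'],o['wrist_torque'])
for n,(x0,y0,x1,y1) in {'side':(280,60,400,180)}.items():
    c=optics.read_camera(n)
    cv2.imwrite(f'pics/{n}_crop3.png',cv2.resize(c['image'][y0:y1,x0:x1],None,fx=5,fy=5,interpolation=cv2.INTER_CUBIC))
E
```

```text
time_s: 5.43
tool_pos: [0.5299, -0.2511, 0.0517]
tool_rot: [-131.2, 90.0, -45.7]
force: [-0.4, 0.0, 0.8]
grip_width: 0.0529
time_s: 5.77
tool_pos: [0.5299, -0.251, 0.0516]
tool_rot: [-129.3, 90.0, -43.8]
force: [0.2, -0.7, -0.3]
grip_width: 0.0528
time_s: 6.6
tool_pos: [0.5315, -0.2516, 0.1649]
tool_rot: [-98.6, 89.7, -13.1]
force: [1.1, 0.6, -2.0]
grip_width: 0.0525
[ 0.53151655 -0.25164868  0.16489182] [[ 5.600e-03 -9.969e-01  7.870e-02]
 [-1.300e-03  7.870e-02  9.969e-01]
 [-1.000e+00 -5.700e-03 -9.000e-04]] [ 1.11113862  0.63443779 -1.99572203] [ 0.02221277 -0.01262208 -0.04069193]
```

View pics/side_crop3.png

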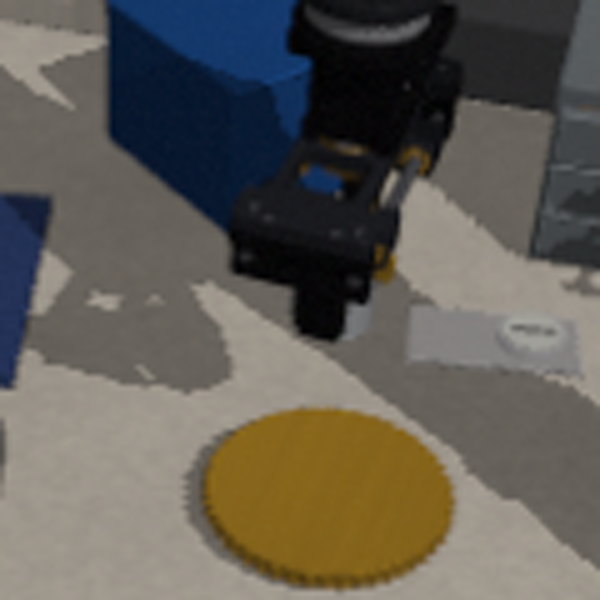

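The pot is held: the turntable is empty, the opening is 52.5 mm and the force is about −2 N. Next I'll carry it over the plate.

```bash
python3 -m pendant '[[40,[0,2,8],[0,0,0]],[40,[0,5,24],[0,0,0]],[40,[0,11,50],[0,0,0]],[40,[0,18,80],[0,0,0]],[40,[0,24,110],[0,0,0]],[40,[0,31,140],[0,0,0]],[40,[0,37,170],[0,0,0]],[40,[0,44,200],[0,0,0]],[40,[0,50,230],[0,0,0]],[40,[0,57,260],[0,0,0]]]'
python3 -m pendant '[[40,[0,7,30],[0,0,0]],[40,[0,13,60],[0,0,0]],[40,[0,20,90],[0,0,0]],[40,[0,26,120],[0,0,0]],[40,[0,32,146],[0,0,0]],[40,[0,36,164],[0,0,0]],[40,[0,38,174],[0,0,0]],[40,[0,38,175],[0,0,0]],[40,[0,38,175],[0,0,0]],[40,[0,38,175],[0,0,0]]]'
python3 - <<'E'
from h import *
o=telemetry.get_obs();M=R.from_euler('xyz',o['tool_rot'],degrees=True).as_matrix();print(o['tool_pos'],M.round(4),o['force'],o['wrist_torque'],o['grip_width'])
print(M.T@(np.array([.4705,.190,.052+.0267+.004])-o['tool_pos'])*1000)
for n,(x0,y0,x1,y1) in {'side':(260,180,400,320),'top':(180,180,300,280)}.items():
    c=optics.read_camera(n)
    cv2.imwrite(f'pics/{n}_crop4.png',cv2.resize(c['image'][y0:y1,x0:x1],None,fx=5,fy=5,interpolation=cv2.INTER_CUBIC))
E
```

```text
time_s: 7.48
tool_pos: [0.4917, 0.0148, 0.16]
tool_rot: [100.2, 89.8, -174.3]
force: [0.3, 0.0, -1.3]
grip_width: 0.0527
time_s: 8.32
tool_pos: [0.4695, 0.1885, 0.161]
tool_rot: [157.3, 89.9, -117.3]
force: [0.0, -0.8, -1.4]
grip_width: 0.0524
[0.46945164 0.18846689 0.16101665] [[-7.000e-04 -9.967e-01  8.070e-02]
 [-1.400e-03  8.070e-02  9.967e-01]
 [-1.000e+00  6.000e-04 -1.400e-03]] [ 0.04194291 -0.81517197 -1.38785108] [-0.01212843  0.00264794  0.02637635] 0.05240079941739285
[78.31371702 -0.9677907   1.7240779 ]
```

View pics/side_crop4.png

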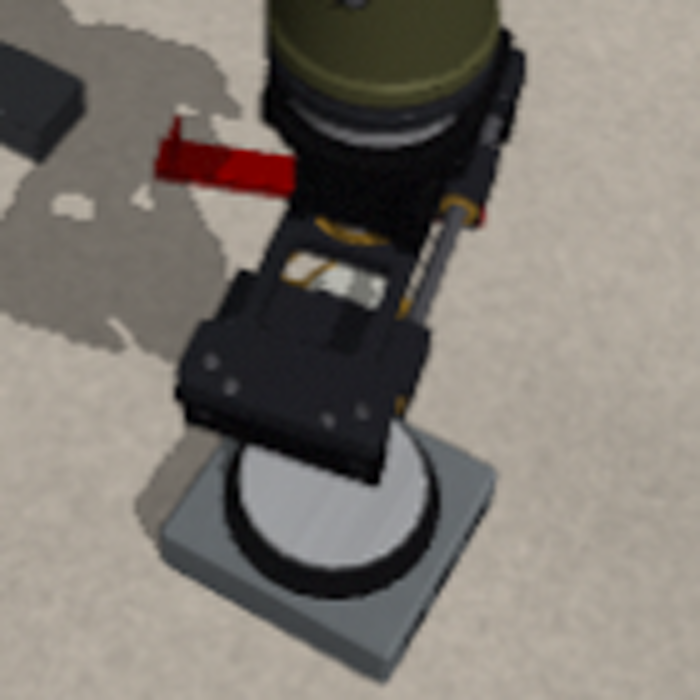

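View pics/top_crop4.png

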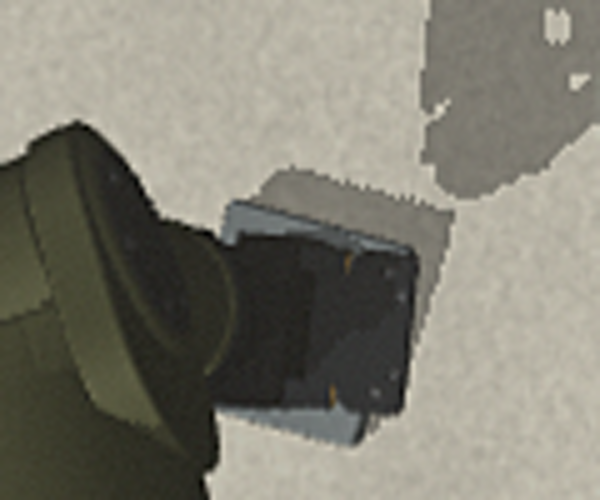

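The pot hangs over the plate. I'll go down to just above it, then press in small steps while watching the force.

```bash
python3 -m pendant '[[40,[8,-0.5,1],[0,0,0]],[40,[22,-1,1.5],[0,0,0]],[40,[38,-1,1.5],[0,0,0]],[40,[54,-1,1.5],[0,0,0]],[40,[66,-1,1.5],[0,0,0]],[40,[74,-1,1.5],[0,0,0]],[40,[78,-1,1.5],[0,0,0]],[40,[78,-1,1.5],[0,0,0]],[40,[78,-1,1.5],[0,0,0]]]'
python3 - <<'E'
from h import *
o=telemetry.get_obs();M=R.from_euler('xyz',o['tool_rot'],degrees=True).as_matrix();print(o['tool_pos'],M.round(4),o['force'],o['wrist_torque'],o['grip_width'])
for n,(x0,y0,x1,y1) in {'side':(260,210,380,330)}.items():
    c=optics.read_camera(n)
    cv2.imwrite(f'pics/{n}_crop5.png',cv2.resize(c['image'][y0:y1,x0:x1],None,fx=5,fy=5,interpolation=cv2.INTER_CUBIC))
E
```

```text
time_s: 9.17
tool_pos: [0.4709, 0.1917, 0.0839]
tool_rot: [-62.9, 90.0, 22.6]
force: [-0.6, -0.2, -1.6]
grip_width: 0.0526
[0.47087752 0.19165464 0.08387241] [[ 6.000e-04 -9.969e-01  7.910e-02]
 [ 2.000e-04  7.910e-02  9.969e-01]
 [-1.000e+00 -5.000e-04  3.000e-04]] [-0.61502904 -0.18565151 -1.59820204] [0.08006684 0.05198745 0.03877013] 0.05255435839545718
```

View pics/side_crop5.png

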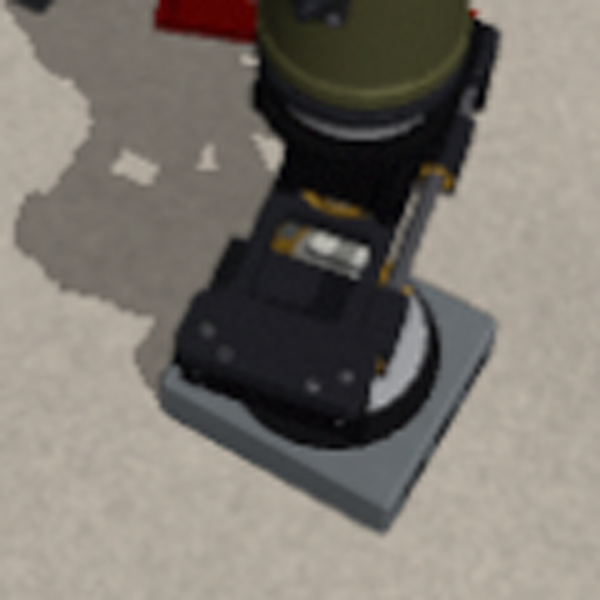

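```bash
python3 -m pendant '[[40,[2,0,0],[0,0,0]],[40,[4,0,0],[0,0,0]],[40,[6,0,0],[0,0,0]],[40,[7,0,0],[0,0,0]],[40,[8,0,0],[0,0,0]],[40,[9,0,0],[0,0,0]],[40,[9,0,0],[0,0,0]],[40,[9,0,0],[0,0,0]]]'
python3 -m pendant '[[40,[1,0,0],[0,0,0]],[40,[2,0,0],[0,0,0]],[40,[3,0,0],[0,0,0]],[40,[4,0,0],[0,0,0]],[40,[4,0,0],[0,0,0]],[40,[4,0,0],[0,0,0]]]'
```

```text
time_s: 9.88
tool_pos: [0.4709, 0.192, 0.075]
tool_rot: [-53.6, 89.9, 31.8]
force: [-0.2, 0.0, 2.6]
grip_width: 0.0527
time_s: 10.38
tool_pos: [0.4709, 0.192, 0.0709]
tool_rot: [-55.8, 89.9, 29.7]
force: [0.4, 0.8, 4.8]
grip_width: 0.0522
```

```bash
python3 -m pendant '[[40,[1,0,0],[0,0,0]],[40,[1,0,0],[0,0,0]]]'
python3 -m pendant '[[40,[1,0,0],[0,0,0]],[40,[1,0,0],[0,0,0]]]'
python3 -m pendant '[[40,[1,0,0],[0,0,0]],[40,[1,0,0],[0,0,0]]]'
```

```text
time_s: 10.55
tool_pos: [0.4709, 0.192, 0.0699]
tool_rot: [-53.9, 89.9, 31.6]
force: [-0.0, 0.0, 6.8]
grip_width: 0.0526
time_s: 10.72
tool_pos: [0.4709, 0.192, 0.069]
tool_rot: [-54.3, 89.9, 31.2]
force: [-0.5, 0.1, 6.2]
grip_width: 0.0529
time_s: 10.88
tool_pos: [0.4709, 0.192, 0.0685]
tool_rot: [-45.5, 89.9, 40.0]
force: [-2.2, -0.1, 10.2]
grip_width: 0.0524
```

```bash
python3 -m pendant '[[40,[1,0,0],[0,0,0]],[40,[1,0,0],[0,0,0]]]'
python3 -m pendant '[[40,[0.5,0,0],[0,0,0]],[40,[0.5,0,0],[0,0,0]],[40,[0.5,0,0],[0,0,0]],[40,[0.5,0,0],[0,0,0]],[40,[0.5,0,0],[0,0,0]]]'
python3 - <<'E'
from h import *
c=optics.read_camera('side'); cv2.imwrite('pics/side_crop6.png',cv2.resize(c['image'][210:330,260:380],None,fx=5,fy=5,interpolation=cv2.INTER_CUBIC))
m=models.masks_of('side','plate_top')
for r in m[:1]:
    P=maskpts(c,cv2.erode(r['pixels'].astype(np.uint8),np.ones((3,3)))>0);P=P[(P[:,2]>.03)&(P[:,2]<.06)]; print(r['confidence'],len(P),np.median(P,0),np.percentile(P[:,2],[10,90]) if len(P) else 0)
E
```

```text
time_s: 11.05
tool_pos: [0.471, 0.192, 0.0685]
tool_rot: [-30.3, 89.9, 55.2]
force: [-4.3, -1.3, 16.0]
grip_width: 0.0528
time_s: 11.47
tool_pos: [0.471, 0.192, 0.0684]
tool_rot: [-26.5, 89.9, 59.0]
force: [-4.8, -1.7, 19.5]
grip_width: 0.0523
0.6 29 [0.43691048 0.19081977 0.04160841] [0.03969865 0.04286665]
```

View pics/side_crop6.png

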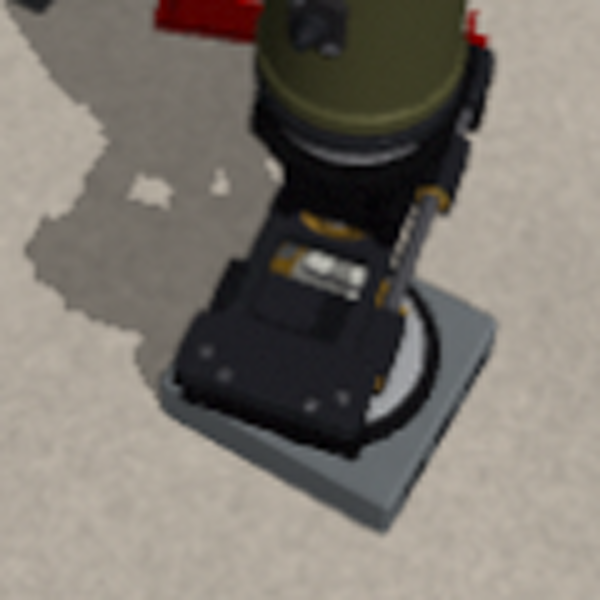

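The plate top measures 41.6 mm, so it is 10 mm down, and the force rises stiffly against the stop. I'll hold to complete the second, then lift straight up.

```bash
python3 -m pendant '[[40,[0,0,0],[0,0,0]],[40,[0,0,0],[0,0,0]],[40,[0,0,0],[0,0,0]],[40,[0,0,0],[0,0,0]],[40,[0,0,0],[0,0,0]]]'
python3 -m pendant '[[40,[-3,0,0],[0,0,0]],[40,[-8,0,0],[0,0,0]],[40,[-16,0,0],[0,0,0]],[40,[-30,0,0],[0,0,0]],[40,[-48,0,0],[0,0,0]],[40,[-68,0,0],[0,0,0]],[40,[-90,0,0],[0,0,0]],[40,[-112,0,0],[0,0,0]],[40,[-130,0,0],[0,0,0]],[40,[-142,0,0],[0,0,0]]]'
python3 -m pendant '[[40,[-4,0,0],[0,0,0]],[40,[-6,0,0],[0,0,0]],[40,[-6,0,0],[0,0,0]],[40,[-6,0,0],[0,0,0]],[40,[-6,0,0],[0,0,0]],[40,[-6,0,0],[0,0,0]]]'
python3 - <<'E'
from h import *
o=telemetry.get_obs();M=R.from_euler('xyz',o['tool_rot'],degrees=True).as_matrix();print(o['tool_pos'],M.round(4),o['force'],o['grip_width'],o['joint_velocities'].round(2) if hasattr(o['joint_velocities'],'round') else o['joint_velocities'])
for n,(x0,y0,x1,y1) in {'side':(240,150,400,310),'top':(180,180,320,290)}.items():
    c=optics.read_camera(n)
    cv2.imwrite(f'pics/{n}_crop7.png',cv2.resize(c['image'][y0:y1,x0:x1],None,fx=4,fy=4,interpolation=cv2.INTER_CUBIC))
E
```

```text
time_s: 11.98
tool_pos: [0.471, 0.192, 0.0684]
tool_rot: [-28.2, 89.9, 57.3]
force: [-5.2, -1.9, 19.8]
grip_width: 0.0523
time_s: 12.82
tool_pos: [0.4703, 0.1915, 0.2091]
tool_rot: [121.9, 90.0, -152.6]
force: [-0.0, 0.2, -1.7]
grip_width: 0.0522
time_s: 13.32
tool_pos: [0.47, 0.1915, 0.213]
tool_rot: [126.1, 89.9, -148.4]
force: [-0.6, 0.1, -2.7]
grip_width: 0.0527
[0.47000421 0.19148832 0.21303412] [[-0.0016 -0.9969  0.0787]
 [-0.001   0.0787  0.9969]
 [-1.      0.0015 -0.0011]] [-0.55568403  0.12453086 -2.6510503 ] 0.052725656747602684 [ 0.04 -0.3   0.08 -0.25 -0.    0.04 -0.01]
```

View pics/side_crop7.png

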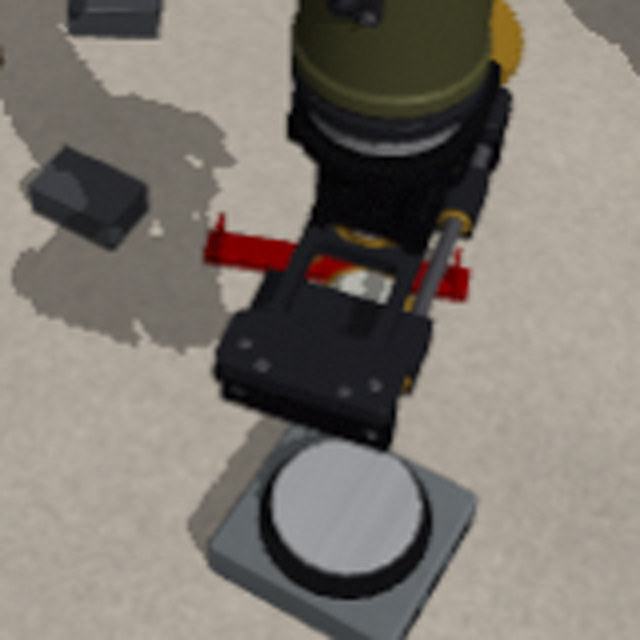

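View pics/top_crop7.png

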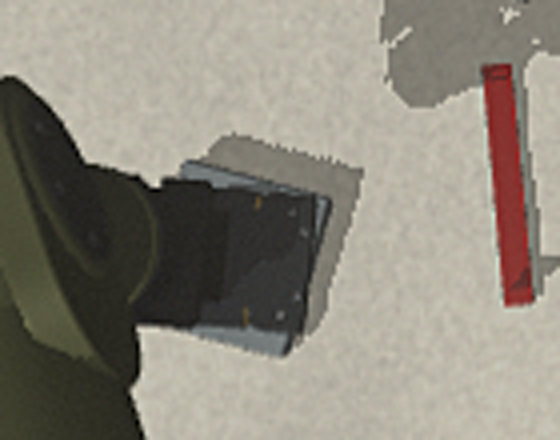

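The pot is still in the jaws. Its lugs show at about (410,305) and (405,385) in the side crop, and the plate has sprung back up. Next I'll hold it still for more than 3 s.

```bash
H='x'; python3 -m pendant '[[40,[0,0,0],[0,0,0]],[40,[0,0,0],[0,0,0]],[40,[0,0,0],[0,0,0]],[40,[0,0,0],[0,0,0]],[40,[0,0,0],[0,0,0]],[40,[0,0,0],[0,0,0]],[40,[0,0,0],[0,0,0]],[40,[0,0,0],[0,0,0]],[40,[0,0,0],[0,0,0]],[40,[0,0,0],[0,0,0]]]'
python3 -m pendant '[[40,[0,0,0],[0,0,0]],[40,[0,0,0],[0,0,0]],[40,[0,0,0],[0,0,0]],[40,[0,0,0],[0,0,0]],[40,[0,0,0],[0,0,0]],[40,[0,0,0],[0,0,0]],[40,[0,0,0],[0,0,0]],[40,[0,0,0],[0,0,0]],[40,[0,0,0],[0,0,0]],[40,[0,0,0],[0,0,0]]]'
python3 -m pendant '[[40,[0,0,0],[0,0,0]],[40,[0,0,0],[0,0,0]],[40,[0,0,0],[0,0,0]],[40,[0,0,0],[0,0,0]],[40,[0,0,0],[0,0,0]],[40,[0,0,0],[0,0,0]],[40,[0,0,0],[0,0,0]],[40,[0,0,0],[0,0,0]],[40,[0,0,0],[0,0,0]],[40,[0,0,0],[0,0,0]]]'
python3 -m pendant '[[40,[0,0,0],[0,0,0]],[40,[0,0,0],[0,0,0]],[40,[0,0,0],[0,0,0]],[40,[0,0,0],[0,0,0]],[40,[0,0,0],[0,0,0]],[40,[0,0,0],[0,0,0]],[40,[0,0,0],[0,0,0]],[40,[0,0,0],[0,0,0]],[40,[0,0,0],[0,0,0]],[40,[0,0,0],[0,0,0]]]'
python3 - <<'E'
from h import *
for n in['side','top']:
    c=optics.read_camera(n); cv2.imwrite(f'pics/{n}_end.png',c['image'])
c=optics.read_camera('side')
v,u=np.mgrid[200:270,300:360];u=u.ravel();v=v.ravel();P=world(c,np.stack([u,v],1),c['range_z'][v,u]);img=c['image'][v,u].astype(int)
m=(P[:,2]>.225)&(P[:,2]<.26)&(img.min(1)>110); print(m.sum(), P[m].mean(0) if m.any() else '', np.percentile(P[m][:,2],[10,90]) if m.any() else '')
E
```

```text
time_s: 14.25
tool_pos: [0.4705, 0.1918, 0.2141]
tool_rot: [-47.5, 90.0, 38.0]
force: [-0.7, 0.7, -2.7]
grip_width: 0.0528
time_s: 15.08
tool_pos: [0.4705, 0.1918, 0.2141]
tool_rot: [-53.8, 90.0, 31.7]
force: [0.6, -0.4, -2.3]
grip_width: 0.0529
time_s: 15.92
tool_pos: [0.4705, 0.1917, 0.2141]
tool_rot: [-47.7, 90.0, 37.8]
force: [0.3, -0.0, -2.2]
grip_width: 0.0525
time_s: 16.75
tool_pos: [0.4705, 0.1917, 0.2141]
tool_rot: [-74.8, 90.0, 10.6]
force: [0.4, 0.0, -2.6]
grip_width: 0.0521
53 [0.47434177 0.18120589 0.24277191] [0.2416177  0.24375335]
```

View pics/side_end.png

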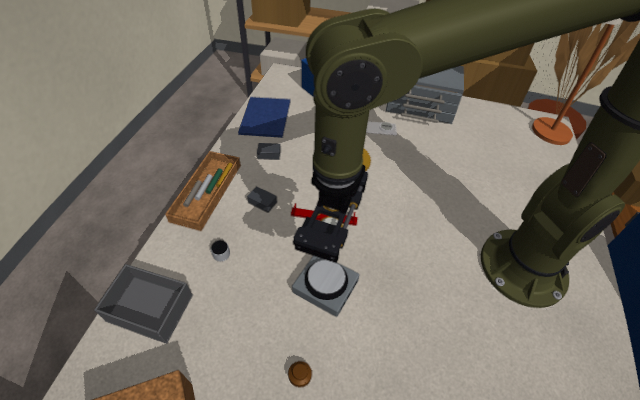

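The pot's glass measures level at z≈0.243 m, which puts its underside about 13 cm above the plate. The bystanders show where they started.

```bash
python3 -c "
from cell import env
print(env.sign_off())"
```

```text
the job is handed in; nothing more can be done
None
```

I gripped the compass pot across its cheeks at 40 N, lifted it off the turntable and pressed it on the middle of the demagnetiser plate. I then lifted it straight up and held it still for about 3.4 s before handing in at about 17 s. The sign-off gave no verdict.

- **Press:** The TCP stopped at 68.4 mm while the force rose to about 20 N, which means the plate was on its stop. The plate top measured 41.6 mm against 42 mm expected, and I held it there for just over 1 s. A sideways force of about 5 N built up during the press, but the TCP moved less than 1 mm sideways.
- **Final hold:** The TCP stayed within 0.1 mm. The pot's top measured level at z ≈ 0.243 m, so its underside is about 13 cm above the plate, which sprang back up. The opening stayed at 52 to 53 mm, with about 2.5 N of weight on the wrist.
- **Other things on the table:** In the last side picture they showed where they started, except for what the arm hid. I judged this by eye and did not measure their positions again.
- **Looser checks:** The pot's heading measured between −2° and −7° depending on the method; I gripped at −4.5°. The gripper mostly hid the pot's contact with the plate, so its centring rests on the measured positions, good to about 2 mm. I did not measure the needle's settling.

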